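# Light and jack up the plate scanner for a foot change

### The arm

A 6-joint arm with a two-finger parallel gripper is mounted at the origin on the work surface. World frame = base frame: x ahead of the robot, y to its left, z up, the work surface at z = 0. Lengths are in m, angles in rad, forces in N, time in s.
With the tool pointing down it reaches from about 0.3 to 0.825 m from the base axis. Payload 5.4 kg.
Tool frame: the origin (TCP) lies between the finger pads; the fingertips stand manip.tcp_to_tips ahead of it and the grasp point (between the pads) lies 6 mm ahead of it (manip.tcp_to_tips is the distance from the TCP to the fingertips, in m); z points along the fingers, y is the direction in which the jaws open and shut (so a half turn about z gives the same grasp; the last joint's range is limited). The gripper opens to 92 mm and grips with 3 to 60 N. Pads are 20 mm wide; open, the fingers measure 128 mm over their backs; the gripper's body (75 mm by 189 mm) begins 69 mm behind the grasp point.
Start: joints at [0.946, 0.158, 1.597, -0, 1.386, -0.21], TCP at [0.232, 0.526, 0.24] pointing down, gripper open.
Joint ranges: [-2.91, 2.91], [-0.94, 2.29], [0.18, 2.7], [-1.29, 4.43], [0.17, 2.64], [-3, 3]. Speed limits (rad/s): [2.57, 2.57, 3.14, 3.14, 3.14, 3.14].

### API

Orientations are given as a unit quaternion [x, y, z, w].
In Python, from station import manip, eyes gives the robot as it stands.
- The arm moves only by the tool jog_arm, never from a script. Its argument "plan" is a list of rows, each an object of numbers: "hand": the closure, from -1 (fully open) to 1 (shut), so that 0 is half open; "x", "y", "z": the shift along the tool's x, y, z in mm; "twist": the turn about the tool's z in degrees. A call has 1 to 20 rows; each row is the pose to reach, as a shift and turn from the pose commanded when the call began, along the tool's axes at that moment; what a row does not reach only later rows make up. A row lasts 1/10 s, in which the tool goes at most 50 mm and 8.59 degrees, less where a joint would pass 70% of its speed; a pose out of reach is approached as far as the arm can. A call with a gripper value outside its range is refused whole. The fingers move at their own pace and stop on an object; the grip force is fixed at half the most. Time passes only in rows, so rows that repeat a pose let the fingers close. It gives the time, the measured TCP pose, the force and the opening at its end, in the units of the state.
- manip.get_obs(): the state, without advancing time (a new reading comes with each control period).
- eyes.capture(name): name is "side" or "top"; returns the picture (400x640x3 uint8, blue, green, red); there is no depth.
- eyes.camera_info(name): a dict with "vfov" (degrees; the focal length in pixels is half the picture's height over the tangent of half this angle, whatever the lens; pixels are square), "cx", "cy" (the principal point, pixels), "position" and "rotation" of the camera in the world. Camera axes: x right, y down, z forward; pixel columns grow to the right and rows downward; lengths in m; the calibration is good to about 2 mm. A picture is of the moment at which its call begins. camera_info takes no time and is no camera call.
- manip.finish_job(): hands the job in, once; it reports no verdict.
The state is a dict: "t": time; "joint_pos": joint angles; "dq": joint speeds; "joint_efforts": joint torques, N m; "tcp_pos": TCP position; "ee_rot": TCP orientation; "contact_force": force on the tool from outside, world axes, zero at the start; "ft_torque": the same for the moment, N m; "opening": finger opening in m.
Only numpy, scipy, OpenCV 4.12 (cv2) and the standard library are available. Lean on these libraries where they do the work, as an engineer would, in place of code of your own. Each camera call takes 0.05 s, during which the arm holds its last target. There are 200 camera calls.

### The job

The plate scanner needs a new foot: lift the orange handlamp off its charging stand and set it down on the bench beside the yellow-marked lift point, lens facing the point, then slide the red lever jack in until its saddle is centred under the marked bracket. Pump the handle once as a trial - down until the scanner's edge is clearly off the bench, then fully up so it stands on its feet again. Then press the handle down to its bottom stop and finish while holding it there, the scanner up on the jack; drop nothing, and keep off the scanner and the other things.

Things in the scene. Friction and masses are not known exactly. Their poses are not given: they have to be found in the camera images.
- scanner: white plate scanner on the left, 400 mm deep, 330 wide, 280 high, 7 to 9 kg, on four rubber feet. Origin: on the bench straight below the centre of its lift bracket; +x runs level into the scanner, square to its front face (lower edge 25 mm from the origin); y along that face (spans y -250 to +80 mm). It does not slide; it only tips up about its rear feet, 400 mm behind the bracket
- lift_pad (a point): the lift point: centre of the underside of the steel lift bracket, 62 mm above the bench while the scanner stands on its feet. The bracket is a plate 50 mm deep, 56 wide, 5 thick that sticks out of the lower front edge; a yellow spot is painted on its top and a yellow arrow on the white face above points down at it
- scanner_case (a joint): how far the scanner is tipped up about its rear feet, rad; 0 = standing on all its feet, 0.01 = lift bracket 4 mm higher. Its weight brings it back to 0 when let down
- jack: red lever jack, loose, 0.85 kg: base plate 190 mm (x) by 84 by 8; two upright cheek plates, 46 mm over their outer faces (across y), 46 long in x, up to 84 high: grip it here from above, across y. Origin: on the bench under the lever's pivot; +x to the saddle, the handle rises to -x. Handle up: saddle top 51 mm above the bench, 67 mm ahead of the pivot: it slides in under the bracket
- jack_mid (a point): the jack's lever pivot between the cheek plates, 58 mm above its underside, straight above the jack's origin; axes as the jack's
- saddle_top (a point): centre of the top face of the jack's saddle, a level disc 36 mm across. It is 51 mm above the bench with the handle up and rises to 81 mm with the handle at its bottom stop
- jack_lever (a joint): handle angle of the jack, rad; 0 = fully up (a light spring, 2 to 3 N at the grip, returns it), 0.44 = bottom stop. No latch: the saddle sinks when the handle is let up. The saddle meets the lift bracket at about 0.17; from there the handle takes about 10 to 17 N at the grip
- handle_grip (a point): middle of the black rubber sleeve of the jack's handle, 24 mm thick, 110 mm long, 230 mm from the pivot. Handle up: the straight handle rises from the pivot at 34 degrees (0.593 rad) towards the jack's -x, this point 187 mm above the bench; at the bottom stop it rises at 9 degrees, the point 93 mm above the bench
- lamp: orange battery handlamp, loose, 0.3 to 0.6 kg: case 78 mm (x) by 100 (y), 92 high; on top a round black handle bar along y, 18 mm thick, 84 long, centre line 135 mm above the underside, 34 mm free below it; overall 144 mm high. Origin: centre of the underside; the lens is on the +x side
- lamp_mid (a point): the middle of the handlamp, 72 mm above its underside and 63 mm below the handle bar's centre line; axes as the lamp's, so +x points out of the lens
- lamp_stand: the black charging stand that the lamp starts on, fixed, 124 mm by 148 mm, origin under its centre; the lamp stands 22 mm above the bench inside a rim 12 mm high
- wipes_tub: white and red tub of wipes, 84 mm across, 118 mm high, a bystander; origin under its centre
- paper_cup: white cup, 68 mm across, 80 mm high, a bystander
- screwdriver: screwdriver lying on the bench, a bystander
- spare_foot: the new black rubber foot, 36 mm across, 25 mm high, a bystander
There are look-alikes about, which are no part of the job. What is shaped like the lamp but blue is not meant.

How it is judged:
On the way, in this order (a step that is already met when the one before it is completed fails the run):
1. lamp set down beside the lift point, lens towards it, let go (x of lift_pad in the frame of lamp between 0.08 and 0.3 m and y of lift_pad in the frame of lamp between -0.08 and 0.08 m and height (world z) of lamp below 0.006 m and angle between lamp's own z axis and vertical below 0.1 rad and linear speed of lamp below 0.02 m/s and contact force between the fingers and lamp below 0.1 N), for 0.2 s.
2. jack on the bench, saddle centred under the bracket, handle up (horizontal distance between saddle_top and lift_pad below 0.014 m and height (world z) of jack below 0.004 m and angle between jack's own z axis and vertical below 0.06 rad and linear speed of jack below 0.02 m/s and value of joint jack_lever below 0.08 rad and value of joint scanner_case below 0.002 rad), for 0.2 s.
3. trial stroke: the jack raises the scanner's edge (value of joint scanner_case above 0.008 rad and value of joint jack_lever above 0.18 rad and contact force between jack and scanner above 10 N), for 0.1 s.
4. handle up again, scanner back on its feet (value of joint scanner_case below 0.002 rad and value of joint jack_lever below 0.1 rad and horizontal distance between saddle_top and lift_pad below 0.014 m), for 0.1 s.
At the end, for the whole second after the job is handed in: Fingers hold the handle down (over 0.38 rad, 4 N); scanner at rest, tipped over 0.03 rad, carried by the saddle (over 15 N, within 14 mm of the lift point), not touched by the robot; jack flat on the bench; lamp upright on the bench, lift point 80 to 300 mm ahead of it, within 80 mm sideways (value of joint scanner_case above 0.03 rad and value of joint jack_lever above 0.38 rad and velocity of joint scanner_case between -0.02 and 0.02 rad/s and contact force between jack and scanner above 15 N and contact force between the fingers and jack above 4 N and horizontal distance between saddle_top and lift_pad below 0.014 m and angle between jack's own z axis and vertical below 0.08 rad and height (world z) of jack below 0.004 m and x of lift_pad in the frame of lamp between 0.08 and 0.3 m and y of lift_pad in the frame of lamp between -0.08 and 0.08 m and height (world z) of lamp below 0.006 m and angle between lamp's own z axis and vertical below 0.1 rad and linear speed of lamp below 0.02 m/s and contact force between each of the fingers, the arm and scanner below 0.5 N); the arm keeps its last pose, push and grip.
It fails at once if the robot leans on or lifts the scanner itself (over 15 N) (contact force between any of the fingers, the arm and scanner above 15 N).
It fails at once if the lamp is dropped (contact force between lamp and anything else below 0.05 N and linear speed of lamp above 0.5 m/s).
It fails at once if the jack is dropped (contact force between jack and anything else below 0.05 N and linear speed of jack above 0.5 m/s).
It fails at once if another thing on the bench is moved by over 25 mm (distance of any of wipes_tub, paper_cup, screwdriver, spare_foot from where it was at the start of the episode above 0.025 m).
It fails at once if the tub or the cup is knocked over (angle between any of wipes_tub, paper_cup's own z axis and vertical above 0.5 rad).
It also fails if it takes over 72 s, if anything falls off the work surface, if the arm or the gripper's body presses on something with over 40 N, if the wrist force passes 120 N, or if a joint passes its speed limit or range.

## Working session

There is one attempt and no reset: what is moved stays moved. The work goes in short steps, Python scripts to look and compute and a tool call to move; the robot and the scene stay as the last step left them, time stands still between calls to the robot, and variables do not carry over. Pictures are saved under pics/ and viewed, about 8 in all and at most 12, crops included, and the job is handed in when it is done.

Besides the shell and the picture viewer there is one more tool, called after "Emit:" by a JSON object that holds its "op" and its "data", one argument or row to a line. jog_arm: Moves the arm, as the interface text tells. Its arguments: {"type":"object","properties":{"plan":{"type":"array"}},"required":["plan"]}

```bash
mkdir -p pics; python3 - <<'E'
from station import manip, eyes
import cv2, numpy as np
for n in ("side","top"):
    im=eyes.capture(n); cv2.imwrite(f"pics/{n}0.png",im); i=eyes.camera_info(n)
    print(n,{k:(np.round(v,4).tolist() if not isinstance(v,str) else v) for k,v in i.items()})
print(manip.tcp_to_tips); print(manip.get_obs())
E
```

```text
side {'vfov': 55.6899, 'cx': 310.2066, 'cy': 201.0393, 'position': [-0.0359, -0.7829, 1.1168], 'rotation': [0.8914, -0.2636, 0.1141, -0.3505]}
top {'vfov': 49.6663, 'cx': 316.9462, 'cy': 194.0776, 'position': [0.3105, 0.005, 1.8564], 'rotation': [0.715, -0.6976, 0.0286, -0.0348]}
0.025
{'t': 0.1, 'joint_pos': array([ 9.45915999e-01,  1.58960138e-01,  1.59807628e+00, -1.53749379e-05,
        1.38620141e+00, -2.10109449e-01]), 'dq': array([-0.00103989, -0.00045769, -0.00413264,  0.00141936,  0.00169334,
       -0.00015582]), 'joint_efforts': array([ 5.68255764e-04, -3.86501384e+01, -3.22959960e+01,  7.02784094e-02,
        3.38556280e-02, -4.70825000e-05]), 'tcp_pos': array([0.2314354 , 0.52580714, 0.23874693]), 'ee_rot': array([ 2.05900613e-01,  9.78572563e-01, -7.54994636e-04, -3.26628218e-04]), 'contact_force': array([-0.42858251, -0.09154386, -0.06884965]), 'ft_torque': array([-0.02359599, -0.01157442,  0.00909829]), 'opening': 0.09207992881756558}
```

View pics/side0.png

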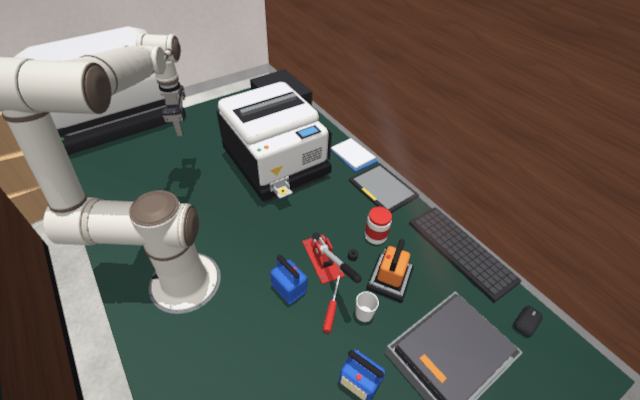

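View pics/top0.png

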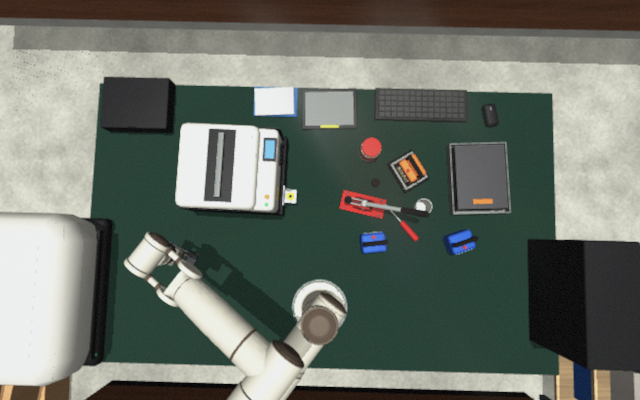

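```bash
cat > h.py <<'E'
import numpy as np, cv2
from scipy.spatial.transform import Rotation as R
from station import manip, eyes
def cam(n):
    i=eyes.camera_info(n); q=np.array(i['rotation'],float)
    M=R.from_quat(q).as_matrix() if q.shape==(4,) else q
    return M,np.array(i['position']),200/np.tan(np.radians(i['vfov']/2)),i['cx'],i['cy']
def ray(n,u,v):
    M,p,f,cx,cy=cam(n); d=M@np.array([(u-cx)/f,(v-cy)/f,1]); return p,d/np.linalg.norm(d)
def onz(n,u,v,z):
    p,d=ray(n,u,v); return p+d*(z-p[2])/d[2]
def proj(n,P):
    M,p,f,cx,cy=cam(n); c=M.T@(np.array(P)-p); return np.round([cx+f*c[0]/c[2],cy+f*c[1]/c[2]],1)
def two(us,ut):
    (p,d),(q,e)=ray('side',*us),ray('top',*ut)
    s=np.linalg.lstsq(np.array([d,-e]).T,q-p,rcond=None)[0]
    a,b=p+s[0]*d,q+s[1]*e; return (a+b)/2,np.linalg.norm(a-b)
E
python3 - <<'E'
from h import *
t=cv2.imread('pics/top0.png'); s=cv2.imread('pics/side0.png')
print('tcp proj',proj('top',[.2314,.5258,.2387]),proj('side',[.2314,.5258,.2387]))
a=cv2.resize(t[135:260,265:465],None,fx=4,fy=4,interpolation=cv2.INTER_CUBIC)
cv2.imwrite('pics/c1.png',a)
b=cv2.resize(s[160:310,260:420],None,fx=4,fy=4,interpolation=cv2.INTER_CUBIC)
cv2.imwrite('pics/c2.png',b)
for n,im in(('top',t),('side',s)):
    h=cv2.cvtColor(im,cv2.COLOR_BGR2HSV)
    for nm,lo,hi in(('orange',(6,150,110),(18,255,255)),('red',(0,170,90),(5,255,255)),('yellow',(22,120,120),(35,255,255))):
        m=cv2.inRange(h,lo,hi); k,_,st,c=cv2.connectedComponentsWithStats(m)
        print(n,nm,[(st[i].tolist(),c[i].round(1).tolist()) for i in range(1,k) if st[i][4]>8])
E
```

```text
tcp proj [179.9 250.8] [179.2 122.4]
top orange [([411, 154, 15, 22, 91], [418.5, 163.9]), ([399, 159, 19, 23, 229], [408.6, 169.6]), ([474, 199, 18, 5, 75], [482.3, 200.7])]
top red [([340, 190, 43, 28, 382], [359.4, 204.3]), ([382, 200, 4, 4, 10], [383.6, 201.7]), ([400, 221, 18, 20, 117], [408.9, 230.6])]
top yellow [([321, 126, 18, 2, 34], [329.3, 126.5]), ([287, 193, 7, 7, 36], [289.9, 195.9])]
side orange [([378, 246, 32, 41, 770], [393.2, 267.0]), ([420, 355, 26, 27, 192], [432.6, 368.0])]
side red [([370, 206, 22, 19, 316], [380.0, 215.6]), ([366, 226, 22, 14, 150], [375.6, 233.7]), ([303, 239, 41, 45, 636], [321.5, 262.9]), ([324, 239, 8, 12, 32], [328.0, 243.7]), ([387, 255, 4, 3, 10], [388.2, 256.0]), ([323, 301, 14, 31, 231], [329.4, 316.5])]
side yellow [([271, 166, 11, 9, 42], [276.0, 169.9]), ([279, 189, 8, 5, 31], [282.2, 190.8]), ([362, 188, 14, 13, 44], [368.6, 194.0])]
```

View pics/c1.png

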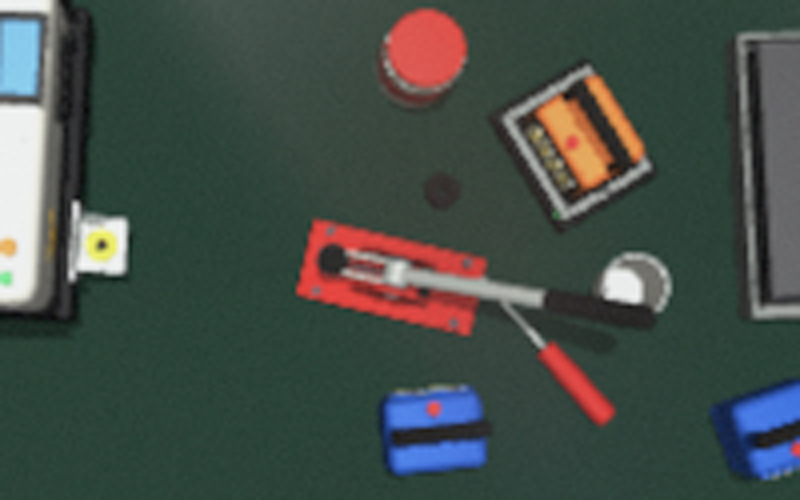

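View pics/c2.png

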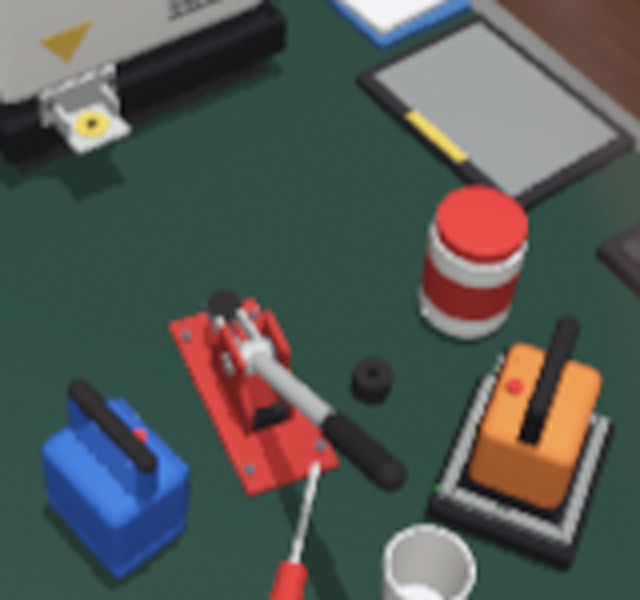

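Side0/top0: scanner bracket with its yellow spot at top px (290,196) and side px (282,191); jack plate around top (361,203). The handle sleeve is over the cup at top (415,212). The orange lamp bar is at about top (417,167), with the lens grid on its image-left-down side.

```bash
python3 - <<'E'
from h import *
t=cv2.imread('pics/top0.png')
def P(n,c1,c2):
    p,e=two((260+c2[0]/4,160+c2[1]/4),(265+c1[0]/4,135+c1[1]/4)); print(n,p.round(4),'gap',round(e,4)); return p
sp,e=two((282.2,190.8),(289.9,195.9)); print('spot',sp.round(4),e, onz('top',289.9,195.9,.067).round(4))
sd=P('saddle',(333,260),(225,303)); gr=P('grip',(600,307),(365,450)); bar=P('bar',(608,128),(550,380))
print('saddle z',onz('top',265+333/4,135+65,.051).round(4),'grip z',onz('top',415,211.8,.187).round(4))
for a in((580,88),(640,168)): print('bar end',onz('top',265+a[0]/4,135+a[1]/4,.157).round(4))
h=cv2.cvtColor(t,cv2.COLOR_BGR2HSV)
def rect(m,n,z):
    k,l,st,c=cv2.connectedComponentsWithStats(m); i=1+np.argmax(st[1:,4])
    cs,_=cv2.findContours((l==i).astype('u1'),0,1); b=cv2.boxPoints(cv2.minAreaRect(np.vstack(cs)))
    W=np.array([onz('top',*q,z) for q in b]); print(n,W[:,:2].round(3).tolist(),'c',W.mean(0).round(4))
    for i in range(2):
        d=W[i+1]-W[i]; print('  side',np.linalg.norm(d).round(3),'ang',np.degrees(np.arctan2(d[1],d[0])).round(1))
m=np.zeros(h.shape[:2],'u1'); m[186:222,335:388]=cv2.inRange(h,(0,150,80),(6,255,255))[186:222,335:388]; rect(m,'plate',.008)
m=cv2.inRange(h,(5,120,90),(20,255,255)); m[:,:395]=0;m[:,430:]=0; m=cv2.morphologyEx(m,cv2.MORPH_CLOSE,np.ones((9,9))); rect(m,'lampcase',.114)
m=np.zeros(h.shape[:2],'u1'); m[110:225,165:286]=cv2.inRange(h,(0,0,150),(180,40,255))[110:225,165:286]; rect(cv2.morphologyEx(m,cv2.MORPH_CLOSE,np.ones((15,15))),'scanner',.28)
m=np.zeros(h.shape[:2],'u1'); m[140:195,385:435]=cv2.inRange(h,(0,0,110),(180,60,255))[140:195,385:435]; rect(cv2.morphologyEx(m,cv2.MORPH_CLOSE,np.ones((25,25))),'standrim',.034)
E
```

```text
spot [0.4609 0.1347 0.0679] 0.00047505364795890796 [0.4607 0.1349 0.067 ]
saddle [ 0.4532 -0.1101  0.0537] gap 0.0058
grip [ 0.4026 -0.3594  0.1871] gap 0.0037
bar [ 0.5805 -0.3724  0.1532] gap 0.0012
saddle z [ 0.4508 -0.1088  0.051 ] grip z [ 0.4009 -0.3584  0.187 ]
bar end [ 0.6198 -0.3441  0.157 ]
bar end [ 0.5412 -0.4037  0.157 ]
plate [[0.417, -0.07], [0.5, -0.088], [0.462, -0.274], [0.379, -0.256]] c [ 0.4394 -0.1719  0.008 ]
  side 0.085 ang -11.8
  side 0.19 ang -101.7
lampcase [[0.605, -0.304], [0.648, -0.37], [0.563, -0.422], [0.521, -0.356]] c [ 0.5843 -0.3628  0.114 ]
  side 0.079 ang -57.1
  side 0.1 ang -148.4
scanner [[0.754, 0.559], [0.764, 0.148], [0.391, 0.136], [0.381, 0.538]] c [0.5725 0.3451 0.28  ]
  side 0.411 ang -88.7
  side 0.373 ang -178.2
standrim [[0.61, -0.282], [0.671, -0.373], [0.559, -0.444], [0.499, -0.353]] c [ 0.5848 -0.3629  0.034 ]
  side 0.11 ang -56.6
  side 0.132 ang -147.8
```

Measurements agree with the given sizes (plate 190×85, case 79×100, spot z 0.068, grip z 0.187). Now I work out the moves.

```bash
cat >> h.py <<'E'
def go(x,y,z,yaw,label=''):
    """shift (tool mm) and twist (deg) from the measured pose to TCP x,y,z with tool y along world angle yaw (mod 180)"""
    o=manip.get_obs(); M=R.from_quat(o['ee_rot']).as_matrix()
    d=M.T@(np.array([x,y,z])-o['tcp_pos'])*1000
    now=np.degrees(np.arctan2(M[1,1],M[0,1])); dy=(yaw-now+90)%180-90
    print(label,'shift',d.round(1),'twist',round(-dy,1),'| tool y now',now.round(1),'tcp',o['tcp_pos'].round(4),'q6',o['joint_pos'][5].round(2),'t',round(o['t'],2),'F',o['contact_force'].round(1),'op',round(o['opening'],4))
E
python3 - <<'E'
from h import *
go(.232,.526,.42,122.5,'up'); go(.584,-.363,.30,122.5,'above lamp')
print(onz('top',371.3,147.5,.118))
E
```

```text
up shift [-4.000e-01  1.000e-01 -1.813e+02] twist -56.3 | tool y now 66.2 tcp [0.2314 0.5258 0.2387] q6 -0.21 t 0.1 F [-0.4 -0.1 -0.1] op 0.0921
above lamp shift [-680.8 -671.5  -60.4] twist -56.3 | tool y now 66.2 tcp [0.2314 0.5258 0.2387] q6 -0.21 t 0.1 F [-0.4 -0.1 -0.1] op 0.0921
[ 0.66236585 -0.19446312  0.118     ]
```

Emit:
{"op": "jog_arm", "data": {
  "plan": [
    {"z":-50,"hand":-1},
    {"z":-100,"hand":-1},
    {"z":-150,"hand":-1},
    {"z":-180,"hand":-1},
    {"x":-48,"y":-48,"z":-180,"twist":8,"hand":-1},
    {"x":-96,"y":-95,"z":-180,"twist":16,"hand":-1},
    {"x":-144,"y":-142,"z":-180,"twist":24,"hand":-1},
    {"x":-192,"y":-190,"z":-180,"twist":32,"hand":-1},
    {"x":-240,"y":-237,"z":-180,"twist":40,"hand":-1},
    {"x":-288,"y":-284,"z":-180,"twist":48,"hand":-1},
    {"x":-336,"y":-331,"z":-180,"twist":56,"hand":-1},
    {"x":-384,"y":-379,"z":-180,"twist":64,"hand":-1},
    {"x":-432,"y":-426,"z":-180,"twist":72,"hand":-1},
    {"x":-480,"y":-473,"z":-170,"twist":80,"hand":-1},
    {"x":-528,"y":-521,"z":-150,"twist":88,"hand":-1},
    {"x":-576,"y":-568,"z":-130,"twist":96,"hand":-1},
    {"x":-624,"y":-615,"z":-110,"twist":104,"hand":-1},
    {"x":-681,"y":-671,"z":-90,"twist":112,"hand":-1},
    {"x":-681,"y":-671,"z":-60,"twist":120,"hand":-1},
    {"x":-681,"y":-671,"z":-60,"twist":124,"hand":-1}
  ]
}}

```text
schema error: expected keys hand, x, y, z, twist
```

```bash
python3 - <<'E'
from h import *
go(.584,-.363,.163,122.5,'lamp grasp')
E
```

```text
lamp grasp shift [-680.9 -671.2   76.6] twist -56.3 | tool y now 66.2 tcp [0.2314 0.5258 0.2387] q6 -0.21 t 0.1 F [-0.4 -0.1 -0.1] op 0.0921
```

Emit:
{"op": "jog_arm", "data": {
  "plan": [
    {"x":0,"y":0,"z":-60,"twist":0,"hand":-1},
    {"x":0,"y":0,"z":-120,"twist":0,"hand":-1},
    {"x":0,"y":0,"z":-180,"twist":0,"hand":-1},
    {"x":0,"y":0,"z":-180,"twist":0,"hand":-1},
    {"x":-200,"y":-197,"z":-180,"twist":40,"hand":-1},
    {"x":-200,"y":-197,"z":-180,"twist":40,"hand":-1},
    {"x":-200,"y":-197,"z":-180,"twist":40,"hand":-1},
    {"x":-200,"y":-197,"z":-180,"twist":40,"hand":-1},
    {"x":-200,"y":-197,"z":-180,"twist":40,"hand":-1},
    {"x":-400,"y":-395,"z":-180,"twist":80,"hand":-1},
    {"x":-400,"y":-395,"z":-180,"twist":80,"hand":-1},
    {"x":-400,"y":-395,"z":-180,"twist":80,"hand":-1},
    {"x":-400,"y":-395,"z":-180,"twist":80,"hand":-1},
    {"x":-400,"y":-395,"z":-180,"twist":80,"hand":-1},
    {"x":-400,"y":-395,"z":-180,"twist":80,"hand":-1},
    {"x":-681,"y":-671,"z":-80,"twist":124,"hand":-1},
    {"x":-681,"y":-671,"z":-80,"twist":124,"hand":-1},
    {"x":-681,"y":-671,"z":-80,"twist":124,"hand":-1},
    {"x":-681,"y":-671,"z":-80,"twist":124,"hand":-1},
    {"x":-681,"y":-671,"z":-80,"twist":124,"hand":-1}
  ]
}}

```text
t: 2.1
tcp_pos: [0.5243, -0.2126, 0.3588]
ee_rot: [0.959, 0.283, -0.0, -0.0]
contact_force: [0.1, -0.2, 0.4]
opening: 0.092
```

```bash
python3 - <<'E'
from h import *
go(.584,-.363,.163,122.5,'lamp grasp')
E
```

```text
lamp grasp shift [-31.5 158.8 195.7] twist 0.4 | tool y now -57.1 tcp [ 0.5243 -0.2126  0.3588] q6 0.4 t 2.1 F [ 0.1 -0.2  0.4] op 0.092
```

Emit:
{"op": "jog_arm", "data": {
  "plan": [
    {"x":-31,"y":159,"z":80,"twist":0,"hand":-1},
    {"x":-31,"y":159,"z":80,"twist":0,"hand":-1},
    {"x":-31,"y":159,"z":80,"twist":0,"hand":-1},
    {"x":-31,"y":159,"z":80,"twist":0,"hand":-1},
    {"x":-31,"y":159,"z":80,"twist":0,"hand":-1},
    {"x":-31,"y":159,"z":80,"twist":0,"hand":-1},
    {"x":-31,"y":159,"z":80,"twist":0,"hand":-1}
  ]
}}

```text
t: 2.8
tcp_pos: [0.5856, -0.3597, 0.2811]
ee_rot: [0.958, 0.287, 0.0, 0.0]
contact_force: [-0.8, 0.8, -0.3]
opening: 0.0919
```

```bash
python3 - <<'E'
from h import *
go(.584,-.363,.163,122.5,'lamp grasp')
s=eyes.capture('side'); t=eyes.capture('top')
cv2.imwrite('pics/d.png',np.hstack([cv2.resize(s[150:310,340:440],None,fx=3.7,fy=3.7),cv2.resize(t[100:260,360:460],None,fx=3.7,fy=3.7)]))
E
```

```text
lamp grasp shift [ -3.2   1.7 118.1] twist 0.8 | tool y now -56.7 tcp [ 0.5856 -0.3597  0.2811] q6 0.26 t 2.8 F [-0.8  0.8 -0.3] op 0.0919
```

View pics/d.png

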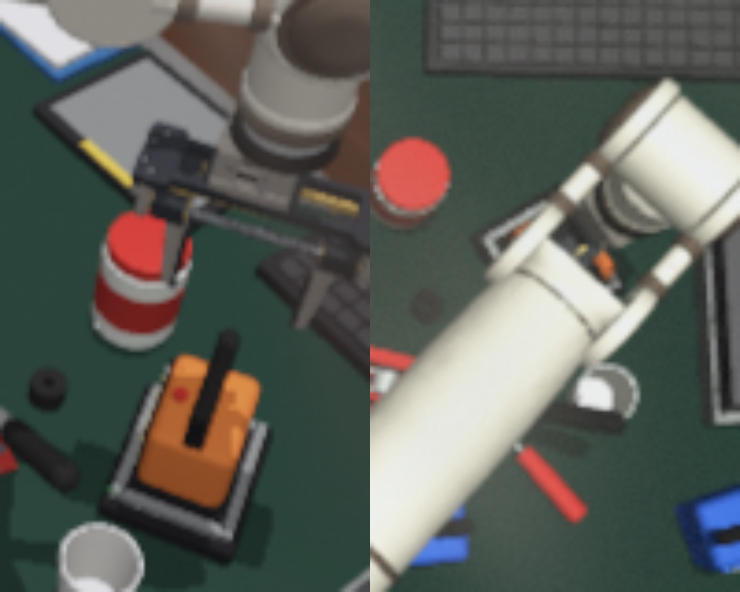

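Side view: the open jaws straddle the bar line, clear of the tub. Going down to grip.

Emit:
{"op": "jog_arm", "data": {
  "plan": [
    {"x":-3,"y":2,"z":40,"twist":1,"hand":-1},
    {"x":-3,"y":2,"z":80,"twist":1,"hand":-1},
    {"x":-3,"y":2,"z":100,"twist":1,"hand":-1},
    {"x":-3,"y":2,"z":118,"twist":1,"hand":-1},
    {"x":-3,"y":2,"z":118,"twist":1,"hand":-1},
    {"x":-3,"y":2,"z":118,"twist":1,"hand":-1},
    {"x":-3,"y":2,"z":118,"twist":1,"hand":1},
    {"x":-3,"y":2,"z":118,"twist":1,"hand":1},
    {"x":-3,"y":2,"z":118,"twist":1,"hand":1},
    {"x":-3,"y":2,"z":118,"twist":1,"hand":1},
    {"x":-3,"y":2,"z":118,"twist":1,"hand":1},
    {"x":-3,"y":2,"z":118,"twist":1,"hand":1},
    {"x":-3,"y":2,"z":118,"twist":1,"hand":1},
    {"x":-3,"y":2,"z":118,"twist":1,"hand":1}
  ]
}}

```text
t: 4.3
tcp_pos: [0.5839, -0.3639, 0.1617]
ee_rot: [0.961, 0.278, -0.0, -0.0]
contact_force: [0.1, 0.7, -0.5]
opening: 0.0302
```

```bash
python3 - <<'E'
from h import *
go(.584,-.363,.163,122.5,'now')
go(.584,-.363,.31,122.5,'lift')
go(.684,.01,.31,150.7,'carry')
E
```

```text
now shift [ 0.6 -0.7 -1.3] twist -0.2 | tool y now -57.7 tcp [ 0.5839 -0.3639  0.1617] q6 0.28 t 4.3 F [ 0.1  0.7 -0.5] op 0.0302
lift shift [   0.6   -0.7 -148.3] twist -0.2 | tool y now -57.7 tcp [ 0.5839 -0.3639  0.1617] q6 0.28 t 4.3 F [ 0.1  0.7 -0.5] op 0.0302
carry shift [ 284.2 -262.8 -148.3] twist -28.4 | tool y now -57.7 tcp [ 0.5839 -0.3639  0.1617] q6 0.28 t 4.3 F [ 0.1  0.7 -0.5] op 0.0302
```

Emit:
{"op": "jog_arm", "data": {
  "plan": [
    {"x":0,"y":0,"z":0,"twist":0,"hand":1},
    {"x":0,"y":0,"z":0,"twist":0,"hand":1},
    {"x":0,"y":0,"z":0,"twist":0,"hand":1},
    {"x":0,"y":0,"z":0,"twist":0,"hand":1},
    {"x":0,"y":0,"z":0,"twist":0,"hand":1},
    {"x":0,"y":0,"z":0,"twist":0,"hand":1},
    {"x":0,"y":0,"z":-5,"twist":0,"hand":1},
    {"x":0,"y":0,"z":-10,"twist":0,"hand":1},
    {"x":0,"y":0,"z":-20,"twist":0,"hand":1},
    {"x":0,"y":0,"z":-30,"twist":0,"hand":1},
    {"x":0,"y":0,"z":-30,"twist":0,"hand":1}
  ]
}}

```text
t: 5.4
tcp_pos: [0.5849, -0.3647, 0.1945]
ee_rot: [0.961, 0.278, 0.001, 0.002]
contact_force: [0.1, -1.4, -3.5]
opening: 0.0176
```

Emit:
{"op": "jog_arm", "data": {
  "plan": [
    {"x":0,"y":0,"z":-25,"twist":0,"hand":1},
    {"x":0,"y":0,"z":-55,"twist":0,"hand":1},
    {"x":0,"y":0,"z":-85,"twist":0,"hand":1},
    {"x":0,"y":0,"z":-110,"twist":0,"hand":1},
    {"x":0,"y":0,"z":-118,"twist":0,"hand":1},
    {"x":14,"y":-13,"z":-118,"twist":-2,"hand":1},
    {"x":36,"y":-33,"z":-118,"twist":-4,"hand":1},
    {"x":61,"y":-57,"z":-118,"twist":-6,"hand":1},
    {"x":86,"y":-80,"z":-118,"twist":-9,"hand":1},
    {"x":111,"y":-103,"z":-118,"twist":-11,"hand":1},
    {"x":136,"y":-126,"z":-118,"twist":-14,"hand":1},
    {"x":161,"y":-149,"z":-118,"twist":-16,"hand":1},
    {"x":186,"y":-172,"z":-118,"twist":-19,"hand":1},
    {"x":211,"y":-195,"z":-118,"twist":-21,"hand":1},
    {"x":236,"y":-218,"z":-118,"twist":-24,"hand":1},
    {"x":258,"y":-239,"z":-118,"twist":-26,"hand":1},
    {"x":274,"y":-254,"z":-118,"twist":-28,"hand":1},
    {"x":284,"y":-263,"z":-118,"twist":-28,"hand":1},
    {"x":284,"y":-263,"z":-118,"twist":-28,"hand":1},
    {"x":284,"y":-263,"z":-118,"twist":-28,"hand":1}
  ]
}}

```text
t: 7.4
tcp_pos: [0.6832, 0.0097, 0.3088]
ee_rot: [0.865, 0.502, -0.001, -0.0]
contact_force: [0.0, -0.8, -3.9]
opening: 0.017
```

```bash
python3 - <<'E'
from h import *
go(.684,.01,.141,150.7,'down')
s=eyes.capture('side'); cv2.imwrite('pics/e.png',cv2.resize(s[100:300,230:450],None,fx=2.7,fy=2.7))
E
```

```text
down shift [  0.9   0.7 167.8] twist -0.5 | tool y now -29.8 tcp [0.6832 0.0097 0.3088] q6 0.36 t 7.4 F [ 0.  -0.8 -3.9] op 0.017
```

View pics/e.png

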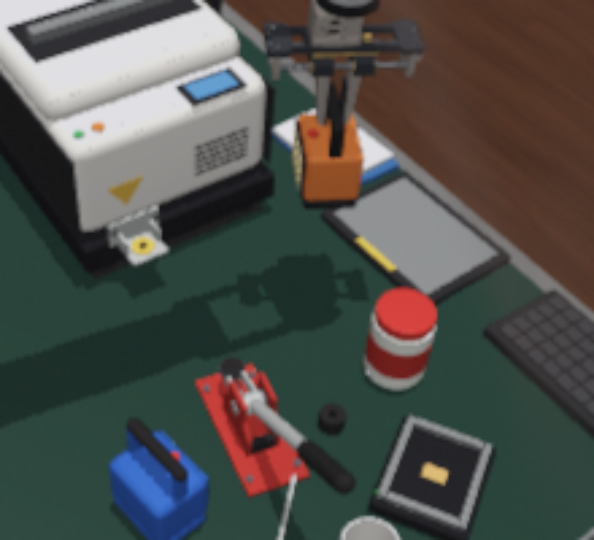

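The lamp hangs upright from the jaws, lens (yellowish grid, at (297,165)) towards the bracket. Lowering.

Emit:
{"op": "jog_arm", "data": {
  "plan": [
    {"x":1,"y":1,"z":25,"twist":0,"hand":1},
    {"x":1,"y":1,"z":55,"twist":0,"hand":1},
    {"x":1,"y":1,"z":85,"twist":0,"hand":1},
    {"x":1,"y":1,"z":115,"twist":0,"hand":1},
    {"x":1,"y":1,"z":140,"twist":0,"hand":1},
    {"x":1,"y":1,"z":155,"twist":0,"hand":1},
    {"x":1,"y":1,"z":161,"twist":0,"hand":1},
    {"x":1,"y":1,"z":165,"twist":0,"hand":1},
    {"x":1,"y":1,"z":168,"twist":0,"hand":1},
    {"x":1,"y":1,"z":169,"twist":0,"hand":1},
    {"x":1,"y":1,"z":169,"twist":0,"hand":1},
    {"x":1,"y":1,"z":169,"twist":0,"hand":1}
  ]
}}

```text
t: 8.65
tcp_pos: [0.6855, 0.0104, 0.1416]
ee_rot: [0.865, 0.502, 0.0, 0.0]
contact_force: [0.8, 0.4, -5.1]
opening: 0.0172
```

Emit:
{"op": "jog_arm", "data": {
  "plan": [
    {"x":0,"y":0,"z":1,"twist":0,"hand":1},
    {"x":0,"y":0,"z":2,"twist":0,"hand":1},
    {"x":0,"y":0,"z":3,"twist":0,"hand":1},
    {"x":0,"y":0,"z":3,"twist":0,"hand":1},
    {"x":0,"y":0,"z":3,"twist":0,"hand":1}
  ]
}}

```text
t: 9.15
tcp_pos: [0.6863, 0.0099, 0.1397]
ee_rot: [0.865, 0.502, 0.001, 0.001]
contact_force: [0.6, -1.7, 5.0]
opening: 0.017
```

Emit:
{"op": "jog_arm", "data": {
  "plan": [
    {"x":0,"y":0,"z":3,"twist":0,"hand":-1},
    {"x":0,"y":0,"z":3,"twist":0,"hand":-1},
    {"x":0,"y":0,"z":3,"twist":0,"hand":-1},
    {"x":0,"y":0,"z":3,"twist":0,"hand":-1},
    {"x":0,"y":0,"z":3,"twist":0,"hand":-1},
    {"x":0,"y":0,"z":3,"twist":0,"hand":-1},
    {"x":0,"y":0,"z":3,"twist":0,"hand":-1},
    {"x":0,"y":0,"z":3,"twist":0,"hand":-1},
    {"x":0,"y":0,"z":3,"twist":0,"hand":-1},
    {"x":0,"y":0,"z":3,"twist":0,"hand":-1},
    {"x":0,"y":0,"z":-40,"twist":0,"hand":-1},
    {"x":0,"y":0,"z":-80,"twist":0,"hand":-1},
    {"x":0,"y":0,"z":-120,"twist":0,"hand":-1},
    {"x":0,"y":0,"z":-120,"twist":0,"hand":-1}
  ]
}}

```text
t: 10.55
tcp_pos: [0.6884, 0.01, 0.2663]
ee_rot: [0.865, 0.502, 0.005, 0.004]
contact_force: [0.8, -0.2, -0.4]
opening: 0.0919
```

```bash
python3 - <<'E'
from h import *
go(.4388,-.174,.27,168.4,'above jack')
E
```

```text
above jack shift [-283.5 -125.4   -6.6] twist -18.1 | tool y now -29.7 tcp [0.6884 0.01   0.2663] q6 0.36 t 10.55 F [ 0.8 -0.2 -0.4] op 0.0919
```

Emit:
{"op": "jog_arm", "data": {
  "plan": [
    {"x":-283,"y":-125,"z":-7,"twist":-18,"hand":-1},
    {"x":-283,"y":-125,"z":-7,"twist":-18,"hand":-1},
    {"x":-283,"y":-125,"z":-7,"twist":-18,"hand":-1},
    {"x":-283,"y":-125,"z":-7,"twist":-18,"hand":-1},
    {"x":-283,"y":-125,"z":-7,"twist":-18,"hand":-1},
    {"x":-283,"y":-125,"z":-7,"twist":-18,"hand":-1},
    {"x":-283,"y":-125,"z":-7,"twist":-18,"hand":-1},
    {"x":-283,"y":-125,"z":-7,"twist":-18,"hand":-1},
    {"x":-283,"y":-125,"z":-7,"twist":-18,"hand":-1}
  ]
}}

```text
t: 11.45
tcp_pos: [0.4368, -0.1728, 0.2647]
ee_rot: [0.776, 0.631, 0.0, 0.0]
contact_force: [0.5, 0.3, 0.3]
opening: 0.092
```

```bash
python3 - <<'E'
from h import *
go(.4388,-.174,.064,168.5,'jack grasp')
s=eyes.capture('side'); t=eyes.capture('top')
cv2.imwrite('pics/f.png',np.hstack([cv2.resize(s[100:300,260:410],None,fx=2.7,fy=2.7),cv2.resize(t[120:320,270:415],None,fx=2.7,fy=2.7)]))
E
```

```text
jack grasp shift [ -0.8   2.1 200.7] twist -0.2 | tool y now -11.7 tcp [ 0.4368 -0.1728  0.2647] q6 -0.43 t 11.45 F [0.5 0.3 0.3] op 0.092
```

View pics/f.png

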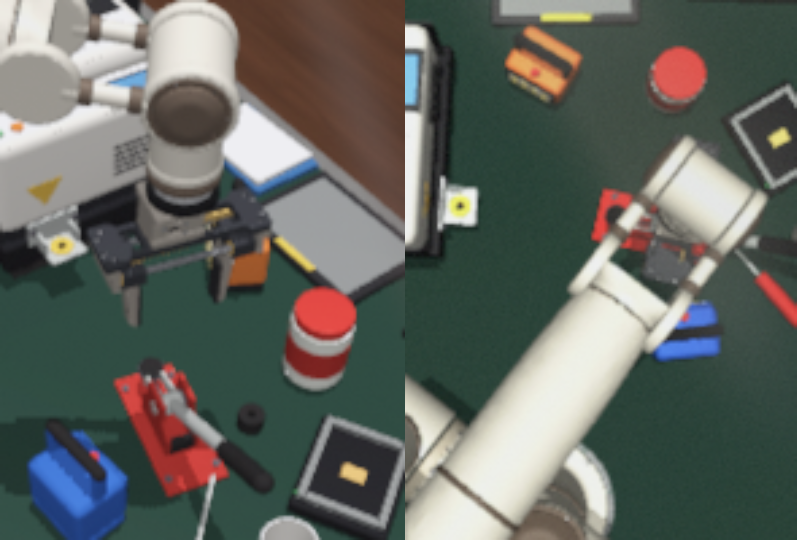

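```bash
python3 - <<'E'
from h import *
for c in((385,390),(485,385),(440,430)): print(onz('top',265+c[0]/4,135+c[1]/4,.1).round(3))
E
```

```text
[ 0.316 -0.161  0.1  ]
[ 0.324 -0.262  0.1  ]
[ 0.278 -0.217  0.1  ]
```

Lamp stands upright by the scanner, lens towards the bracket; the jaws are aligned above the jack cheeks and the blue lamp clears the gripper by ≥20 mm. Going down.

Emit:
{"op": "jog_arm", "data": {
  "plan": [
    {"x":-1,"y":2,"z":50,"twist":0,"hand":-1},
    {"x":-1,"y":2,"z":100,"twist":0,"hand":-1},
    {"x":-1,"y":2,"z":140,"twist":0,"hand":-1},
    {"x":-1,"y":2,"z":170,"twist":0,"hand":-1},
    {"x":-1,"y":2,"z":190,"twist":0,"hand":-1},
    {"x":-1,"y":2,"z":200,"twist":0,"hand":-1},
    {"x":-1,"y":2,"z":200,"twist":0,"hand":-1},
    {"x":-1,"y":2,"z":200,"twist":0,"hand":1},
    {"x":-1,"y":2,"z":200,"twist":0,"hand":1},
    {"x":-1,"y":2,"z":200,"twist":0,"hand":1},
    {"x":-1,"y":2,"z":200,"twist":0,"hand":1},
    {"x":-1,"y":2,"z":200,"twist":0,"hand":1},
    {"x":-1,"y":2,"z":200,"twist":0,"hand":1},
    {"x":-1,"y":2,"z":200,"twist":0,"hand":1},
    {"x":-1,"y":2,"z":200,"twist":0,"hand":1},
    {"x":-1,"y":2,"z":200,"twist":0,"hand":1},
    {"x":-1,"y":2,"z":200,"twist":0,"hand":1},
    {"x":-1,"y":2,"z":200,"twist":0,"hand":1}
  ]
}}

```text
t: 13.35
tcp_pos: [0.4385, -0.175, 0.0652]
ee_rot: [0.776, 0.631, 0.0, 0.001]
contact_force: [4.5, 0.0, -0.1]
opening: 0.0456
```

```bash
python3 - <<'E'
from h import *
# tcp assumed over pivot; saddle 67 mm ahead. pre = saddle 90 mm short of the lift point, then in
go(.465,-.022,.066,181.5,'pre'); go(.4628,.068,.066,181.5,'in')
E
```

```text
pre shift [155.1  -5.2  -0.9] twist -13.2 | tool y now -11.7 tcp [ 0.4385 -0.175   0.0652] q6 -0.43 t 13.35 F [ 4.5  0.  -0.1] op 0.0456
in shift [242.8 -25.7  -1. ] twist -13.2 | tool y now -11.7 tcp [ 0.4385 -0.175   0.0652] q6 -0.43 t 13.35 F [ 4.5  0.  -0.1] op 0.0456
```

Emit:
{"op": "jog_arm", "data": {
  "plan": [
    {"x":0,"y":0,"z":-2,"twist":0,"hand":1},
    {"x":0,"y":0,"z":-4,"twist":0,"hand":1},
    {"x":8,"y":0,"z":-4,"twist":0,"hand":1},
    {"x":20,"y":-1,"z":-4,"twist":-1,"hand":1},
    {"x":35,"y":-1,"z":-4,"twist":-3,"hand":1},
    {"x":50,"y":-2,"z":-4,"twist":-4,"hand":1},
    {"x":65,"y":-2,"z":-4,"twist":-5,"hand":1},
    {"x":80,"y":-3,"z":-4,"twist":-7,"hand":1},
    {"x":95,"y":-3,"z":-4,"twist":-8,"hand":1},
    {"x":110,"y":-4,"z":-4,"twist":-10,"hand":1},
    {"x":125,"y":-4,"z":-4,"twist":-11,"hand":1},
    {"x":138,"y":-5,"z":-4,"twist":-12,"hand":1},
    {"x":148,"y":-5,"z":-4,"twist":-13,"hand":1},
    {"x":155,"y":-5,"z":-4,"twist":-13,"hand":1},
    {"x":155,"y":-5,"z":-4,"twist":-13,"hand":1},
    {"x":155,"y":-5,"z":-4,"twist":-13,"hand":1}
  ]
}}

```text
t: 14.95
tcp_pos: [0.4646, -0.0221, 0.0688]
ee_rot: [0.699, 0.715, -0.0, 0.0]
contact_force: [-0.2, 0.1, -8.0]
opening: 0.0457
```

```bash
python3 - <<'E'
from h import *
go(.4628,.068,.066,181.5,'in')
s=eyes.capture('side'); t=eyes.capture('top')
cv2.imwrite('pics/g.png',np.hstack([cv2.resize(s[150:270,255:355],None,fx=4,fy=4),cv2.resize(t[150:270,275:375],None,fx=4,fy=4)]))
E
```

```text
in shift [90.1  0.2  2.8] twist -0.2 | tool y now 1.3 tcp [ 0.4646 -0.0221  0.0688] q6 -0.33 t 14.95 F [-0.2  0.1 -8. ] op 0.0457
```

View pics/g.png

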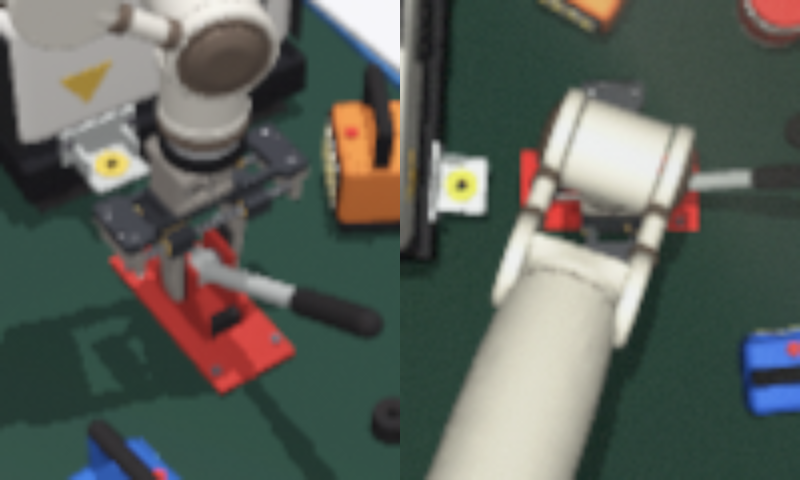

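Emit:
{"op": "jog_arm", "data": {
  "plan": [
    {"x":6,"y":0,"z":0,"twist":0,"hand":1},
    {"x":16,"y":0,"z":0,"twist":0,"hand":1},
    {"x":28,"y":0,"z":0,"twist":0,"hand":1},
    {"x":40,"y":0,"z":0,"twist":0,"hand":1},
    {"x":50,"y":0,"z":0,"twist":0,"hand":1},
    {"x":57,"y":0,"z":0,"twist":0,"hand":1},
    {"x":60,"y":0,"z":0,"twist":0,"hand":1},
    {"x":60,"y":0,"z":0,"twist":0,"hand":1}
  ]
}}

```text
t: 15.85
tcp_pos: [0.4632, 0.0385, 0.0688]
ee_rot: [0.699, 0.715, -0.0, 0.0]
contact_force: [0.3, 0.3, -9.1]
opening: 0.0459
```

```bash
python3 - <<'E'
from h import *
go(.4628,.068,.066,181.5,'in')
t=eyes.capture('top'); s=eyes.capture('side'); h=cv2.cvtColor(t,cv2.COLOR_BGR2HSV)
m=np.zeros(h.shape[:2],'u1'); m[170:225,270:360]=cv2.inRange(h,(0,140,70),(7,255,255))[170:225,270:360]
cs,_=cv2.findContours(m,0,1); b=cv2.boxPoints(cv2.minAreaRect(np.vstack([c for c in cs if cv2.contourArea(c)>5])))
W=np.array([onz('top',*q,.011) for q in b]); print(W.round(3).tolist(),W.mean(0).round(4),[np.linalg.norm(W[i+1]-W[i]).round(3) for i in(0,1)])
d=W[1]-W[0]; print(np.degrees(np.arctan2(d[1],d[0])))
cv2.imwrite('pics/i.png',np.hstack([cv2.resize(s[110:250,255:355],None,fx=4,fy=4),cv2.resize(t[130:270,255:355],None,fx=4,fy=4)]))
E
```

```text
in shift [29.5  0.3  2.8] twist -0.2 | tool y now 1.3 tcp [0.4632 0.0385 0.0688] q6 -0.2 t 15.85 F [ 0.3  0.3 -9.1] op 0.0459
[[0.5, 0.114, 0.011], [0.504, -0.054, 0.011], [0.423, -0.055, 0.011], [0.418, 0.111, 0.011]] [0.4613 0.0291 0.011 ] [np.float64(0.167), np.float64(0.082)]
-88.61397728290538
```

View pics/i.png

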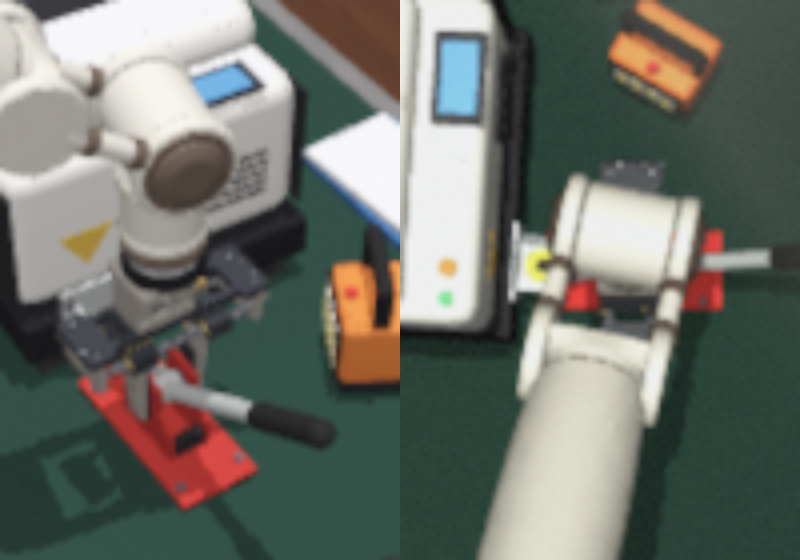

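```bash
python3 - <<'E'
from h import *
print('wrist',two((255+165/4,110+130/4),(255+235/4,130+228/4)))
print('fork bend brown',two((255+130/4,110+150/4),(255+260/4,130+330/4)), two((255+100/4,110+75/4),(255+155/4,130+272/4)))
print(onz('top',255+125/4,130+385/4,.33),onz('top',255+150/4,130+275/4,.33))
E
```

```text
wrist (array([0.46667679, 0.03215523, 0.36960249]), np.float64(0.003491417541296742))
fork bend brown (array([ 3.94035130e-01, -3.93739120e-04,  4.00610627e-01]), np.float64(0.03379575890878435)) (array([0.4334111 , 0.09416772, 0.39594864]), np.float64(0.015906606477082093))
[0.33103631 0.12538802 0.33      ] [0.42875217 0.10627811 0.33      ]
```

Rear plate edge and axis (91.4°) confirm the jack pose in the grip; the wrist (z≈0.37) and fork clear the scanner top (0.28). Sliding in, setting down.

Emit:
{"op": "jog_arm", "data": {
  "plan": [
    {"x":6,"y":0,"z":0,"twist":0,"hand":1},
    {"x":14,"y":0,"z":0,"twist":0,"hand":1},
    {"x":22,"y":0,"z":0,"twist":0,"hand":1},
    {"x":28,"y":0,"z":0,"twist":0,"hand":1},
    {"x":30,"y":0,"z":0,"twist":0,"hand":1},
    {"x":30,"y":0,"z":1,"twist":0,"hand":1},
    {"x":30,"y":0,"z":2,"twist":0,"hand":1},
    {"x":30,"y":0,"z":3,"twist":0,"hand":1},
    {"x":30,"y":0,"z":4,"twist":0,"hand":1},
    {"x":30,"y":0,"z":4,"twist":0,"hand":1}
  ]
}}

```text
t: 16.95
tcp_pos: [0.4627, 0.0679, 0.0651]
ee_rot: [0.699, 0.715, -0.0, 0.0]
contact_force: [-1.8, -0.3, -3.1]
opening: 0.0457
```

Emit:
{"op": "jog_arm", "data": {
  "plan": [
    {"x":0,"y":0,"z":1,"twist":0,"hand":1},
    {"x":0,"y":0,"z":1,"twist":0,"hand":1},
    {"x":0,"y":0,"z":1,"twist":0,"hand":-1},
    {"x":0,"y":0,"z":1,"twist":0,"hand":-1},
    {"x":0,"y":0,"z":1,"twist":0,"hand":-1},
    {"x":0,"y":0,"z":1,"twist":0,"hand":-1},
    {"x":0,"y":0,"z":1,"twist":0,"hand":-1},
    {"x":0,"y":0,"z":1,"twist":0,"hand":-1},
    {"x":0,"y":0,"z":1,"twist":0,"hand":-1},
    {"x":0,"y":0,"z":1,"twist":0,"hand":-1},
    {"x":0,"y":0,"z":1,"twist":0,"hand":-1},
    {"x":0,"y":0,"z":-40,"twist":0,"hand":-1},
    {"x":0,"y":0,"z":-90,"twist":0,"hand":-1},
    {"x":0,"y":0,"z":-140,"twist":0,"hand":-1},
    {"x":0,"y":0,"z":-190,"twist":0,"hand":-1},
    {"x":0,"y":0,"z":-190,"twist":0,"hand":-1}
  ]
}}

```text
t: 18.55
tcp_pos: [0.4666, 0.0677, 0.2629]
ee_rot: [0.699, 0.715, 0.005, 0.006]
contact_force: [0.8, -0.2, -0.4]
opening: 0.0918
```

```bash
python3 - <<'E'
from h import *
# grip (handle up) 191 mm behind pivot; move above it (sleeve top ~0.187+.0145)
u=np.array([np.cos(np.radians(91.5)),np.sin(np.radians(91.5))]); g=np.array([.4627,.0679])-.191*u; print(g)
go(g[0],g[1],.2553,181.5,'above grip')
E
```

```text
[ 0.4676998  -0.12303455]
above grip shift [-190.7   -3.2    7.9] twist -0.2 | tool y now 1.3 tcp [0.4666 0.0677 0.2629] q6 -0.14 t 18.55 F [ 0.8 -0.2 -0.4] op 0.0918
```

Emit:
{"op": "jog_arm", "data": {
  "plan": [
    {"x":-60,"y":-1,"z":-5,"twist":0,"hand":1},
    {"x":-120,"y":-2,"z":-5,"twist":0,"hand":1},
    {"x":-170,"y":-3,"z":-5,"twist":0,"hand":1},
    {"x":-191,"y":-3,"z":-5,"twist":0,"hand":1},
    {"x":-191,"y":-3,"z":-5,"twist":0,"hand":1},
    {"x":-191,"y":-3,"z":-5,"twist":0,"hand":1},
    {"x":-191,"y":-3,"z":-5,"twist":0,"hand":1},
    {"x":-191,"y":-3,"z":-5,"twist":0,"hand":1},
    {"x":-191,"y":-3,"z":-5,"twist":0,"hand":1},
    {"x":-191,"y":-3,"z":-5,"twist":0,"hand":1},
    {"x":-191,"y":-3,"z":-5,"twist":0,"hand":1},
    {"x":-191,"y":-3,"z":-5,"twist":0,"hand":1},
    {"x":-191,"y":-3,"z":-5,"twist":0,"hand":1},
    {"x":-191,"y":-3,"z":-5,"twist":0,"hand":1},
    {"x":-191,"y":-3,"z":-5,"twist":0,"hand":1},
    {"x":-191,"y":-3,"z":-5,"twist":0,"hand":1},
    {"x":-191,"y":-3,"z":-5,"twist":0,"hand":1},
    {"x":-191,"y":-3,"z":-5,"twist":0,"hand":1}
  ]
}}

```text
t: 20.35
tcp_pos: [0.4638, -0.123, 0.2598]
ee_rot: [0.699, 0.715, -0.0, 0.0]
contact_force: [0.6, -0.7, 0.1]
opening: 0.0003
```

```bash
python3 - <<'E'
from h import *
go(.4677,-.123,.2553,181.5,'above grip')
t=eyes.capture('top'); s=eyes.capture('side')
cv2.imwrite('pics/j.png',np.hstack([cv2.resize(s[140:280,255:355],None,fx=4,fy=4),cv2.resize(t[130:270,275:375],None,fx=4,fy=4)]))
E
```

```text
above grip shift [-0.1  3.9  4.5] twist -0.2 | tool y now 1.3 tcp [ 0.4638 -0.123   0.2598] q6 -0.53 t 20.35 F [ 0.6 -0.7  0.1] op 0.0003
```

View pics/j.png

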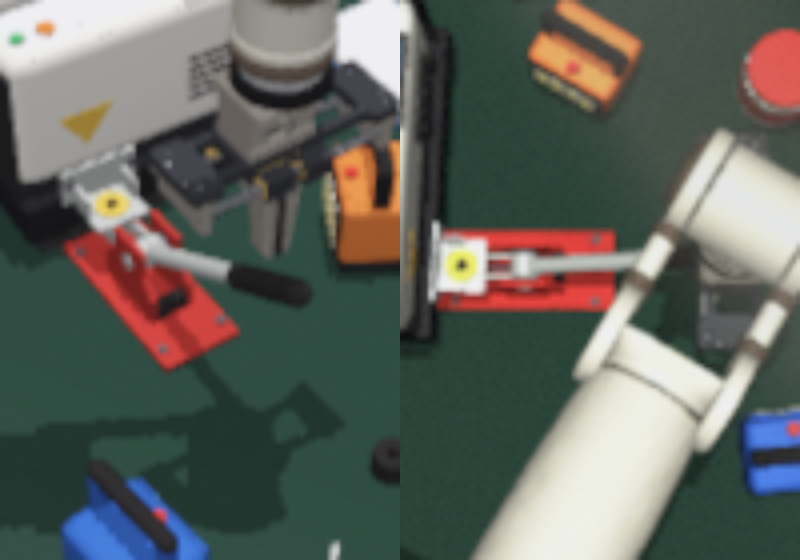

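```bash
python3 - <<'E'
from h import *
a,b=onz('top',328.25,188,.008),onz('top',328.25,207.6,.008); print('rear corners',a.round(4),b.round(4),'->pivot~',((a+b)/2).round(4)+np.array([-.0024,.092,0]))
print('side sleeve @.187',onz('side',322,210.5,.187).round(4))
print('pred px grip',proj('side',[.4677,-.123,.187]),'tip top @handle', onz('top',275+240/4,130+258/4,.13).round(4))
E
```

```text
rear corners [ 0.5038 -0.0247  0.008 ] [ 0.4194 -0.0266  0.008 ] ->pivot~ [0.4592 0.0664 0.008 ]
side sleeve @.187 [ 0.469  -0.1185  0.187 ]
pred px grip [322.5 211.5] tip top @handle [ 0.4655 -0.0504  0.13  ]
```

Jack sits with the pivot at ≈(0.460,0.067), saddle under the bracket within about 3 mm; closed fingertips stand above the sleeve. Trial stroke following the arc.

Emit:
{"op": "jog_arm", "data": {
  "plan": [
    {"x":0,"y":4,"z":15,"twist":0,"hand":1},
    {"x":0,"y":4,"z":24,"twist":0,"hand":1},
    {"x":-5,"y":4,"z":34,"twist":0,"hand":1},
    {"x":-10,"y":4,"z":44,"twist":0,"hand":1},
    {"x":-15,"y":4,"z":54,"twist":0,"hand":1},
    {"x":-19,"y":4,"z":64,"twist":0,"hand":1},
    {"x":-22,"y":4,"z":72,"twist":0,"hand":1},
    {"x":-25,"y":4,"z":80,"twist":0,"hand":1},
    {"x":-27,"y":4,"z":88,"twist":0,"hand":1},
    {"x":-29,"y":4,"z":95,"twist":0,"hand":1},
    {"x":-29,"y":4,"z":95,"twist":0,"hand":1},
    {"x":-29,"y":4,"z":95,"twist":0,"hand":1},
    {"x":-29,"y":4,"z":95,"twist":0,"hand":1}
  ]
}}

```text
t: 21.75
tcp_pos: [0.4691, -0.1539, 0.1667]
ee_rot: [0.699, 0.715, -0.001, 0.002]
contact_force: [-3.6, -2.3, 12.4]
opening: 0.0006
```

```bash
python3 - <<'E'
from h import *
go(.4677,-.152,.165,181.5,'trial')
t=eyes.capture('top'); s=eyes.capture('side'); 
for n,im in(('top',t),('side',s)):
    h=cv2.cvtColor(im,cv2.COLOR_BGR2HSV); m=cv2.inRange(h,(22,120,120),(35,255,255)); k,_,st,c=cv2.connectedComponentsWithStats(m)
    print(n,[(st[i][4],c[i].round(1).tolist()) for i in range(1,k) if st[i][4]>8 and c[i][0]<300])
cv2.imwrite('pics/k.png',np.hstack([cv2.resize(s[140:280,255:355],None,fx=4,fy=4),cv2.resize(t[130:270,275:375],None,fx=4,fy=4)]))
E
```

```text
trial shift [ 1.9 -1.4  1.7] twist -0.2 | tool y now 1.3 tcp [ 0.4691 -0.1539  0.1667] q6 -0.58 t 21.75 F [-3.6 -2.3 12.4] op 0.0006
top [(np.int32(33), [289.4, 195.9])]
side [(np.int32(40), [275.2, 168.0]), (np.int32(29), [282.1, 188.9])]
```

Force 12.4 N and the spot is 1.9 px (≈8 mm) higher: the edge is up. Letting the handle fully up.

Emit:
{"op": "jog_arm", "data": {
  "plan": [
    {"x":2,"y":0,"z":-7,"twist":0,"hand":1},
    {"x":4,"y":0,"z":-15,"twist":0,"hand":1},
    {"x":7,"y":0,"z":-23,"twist":0,"hand":1},
    {"x":10,"y":0,"z":-31,"twist":0,"hand":1},
    {"x":14,"y":0,"z":-41,"twist":0,"hand":1},
    {"x":19,"y":0,"z":-51,"twist":0,"hand":1},
    {"x":24,"y":0,"z":-61,"twist":0,"hand":1},
    {"x":29,"y":0,"z":-71,"twist":0,"hand":1},
    {"x":29,"y":0,"z":-85,"twist":0,"hand":1},
    {"x":29,"y":0,"z":-85,"twist":0,"hand":1},
    {"x":29,"y":0,"z":-85,"twist":0,"hand":1}
  ]
}}

```text
t: 22.95
tcp_pos: [0.468, -0.1232, 0.2502]
ee_rot: [0.699, 0.715, -0.0, 0.0]
contact_force: [-0.6, -0.8, -0.4]
opening: 0.0005
```

```bash
python3 - <<'E'
from h import *
go(.4677,-.123,.2553,181.5,'up')
t=eyes.capture('top'); s=eyes.capture('side'); 
for n,im in(('top',t),('side',s)):
    h=cv2.cvtColor(im,cv2.COLOR_BGR2HSV); m=cv2.inRange(h,(22,120,120),(35,255,255)); k,_,st,c=cv2.connectedComponentsWithStats(m)
    print(n,[(st[i][4],c[i].round(1).tolist()) for i in range(1,k) if st[i][4]>8 and c[i][0]<300])
h=cv2.cvtColor(t,cv2.COLOR_BGR2HSV);m=cv2.inRange(h,(0,140,70),(7,255,255))
m[:180]=0;m[215:]=0;m[:,:270]=0;m[:,345:]=0; x,y,w,hh=cv2.boundingRect(m); print('plate bbox',x,x+w,y,y+hh, onz('top',x+w-.5,y+hh/2-.5,.008).round(4))
cv2.imwrite('pics/l.png',np.hstack([cv2.resize(s[140:280,255:355],None,fx=4,fy=4),cv2.resize(t[130:270,275:375],None,fx=4,fy=4)]))
E
```

```text
up shift [ 0.2 -0.3 -5.1] twist -0.2 | tool y now 1.3 tcp [ 0.468  -0.1232  0.2502] q6 -0.53 t 22.95 F [-0.6 -0.8 -0.4] op 0.0005
top [(np.int32(36), [289.9, 195.9])]
side [(np.int32(42), [276.0, 169.9]), (np.int32(29), [282.2, 190.8])]
plate bbox 284 329 187 208 [ 0.465  -0.0266  0.008 ]
```

View pics/l.png

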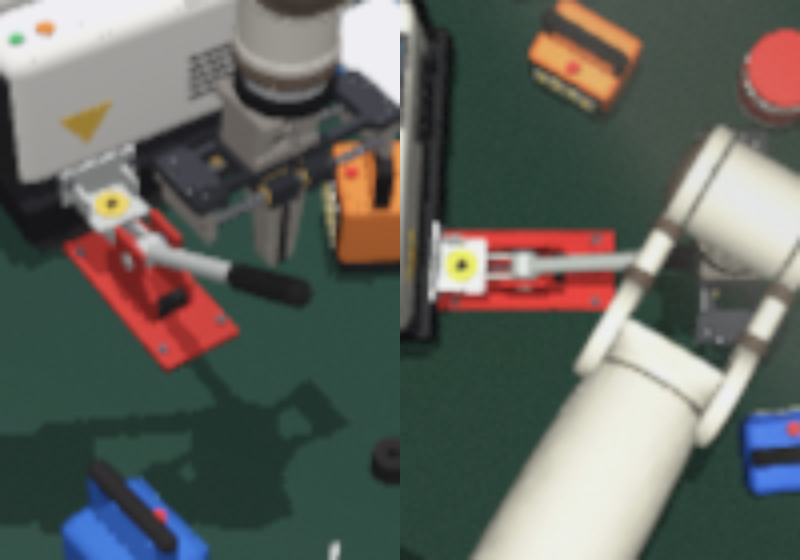

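Jack unmoved, handle up, spot back at its original pixels (282.2,190.8). Final press to the stop.

Emit:
{"op": "jog_arm", "data": {
  "plan": [
    {"x":0,"y":0,"z":15,"twist":0,"hand":1},
    {"x":-5,"y":0,"z":25,"twist":0,"hand":1},
    {"x":-10,"y":0,"z":35,"twist":0,"hand":1},
    {"x":-15,"y":0,"z":45,"twist":0,"hand":1},
    {"x":-19,"y":0,"z":55,"twist":0,"hand":1},
    {"x":-22,"y":0,"z":63,"twist":0,"hand":1},
    {"x":-25,"y":0,"z":71,"twist":0,"hand":1},
    {"x":-28,"y":0,"z":79,"twist":0,"hand":1},
    {"x":-30,"y":0,"z":87,"twist":0,"hand":1},
    {"x":-32,"y":0,"z":95,"twist":0,"hand":1},
    {"x":-34,"y":0,"z":103,"twist":0,"hand":1},
    {"x":-35,"y":0,"z":110,"twist":0,"hand":1},
    {"x":-36,"y":0,"z":115,"twist":0,"hand":1},
    {"x":-36,"y":0,"z":117,"twist":0,"hand":1},
    {"x":-36,"y":0,"z":117,"twist":0,"hand":1},
    {"x":-36,"y":0,"z":117,"twist":0,"hand":1}
  ]
}}

```text
t: 24.65
tcp_pos: [0.4696, -0.1619, 0.135]
ee_rot: [0.699, 0.715, -0.001, 0.003]
contact_force: [-3.7, -6.2, 12.2]
opening: 0.0
```

Emit:
{"op": "jog_arm", "data": {
  "plan": [
    {"x":0,"y":0,"z":1,"twist":0,"hand":1},
    {"x":0,"y":0,"z":2,"twist":0,"hand":1},
    {"x":0,"y":0,"z":3,"twist":0,"hand":1},
    {"x":0,"y":0,"z":3,"twist":0,"hand":1},
    {"x":0,"y":0,"z":3,"twist":0,"hand":1}
  ]
}}

```text
t: 25.15
tcp_pos: [0.4698, -0.1622, 0.1323]
ee_rot: [0.699, 0.715, -0.001, 0.003]
contact_force: [-4.2, -5.2, 12.8]
opening: 0.0003
```

Emit:
{"op": "jog_arm", "data": {
  "plan": [
    {"x":0,"y":0,"z":1,"twist":0,"hand":1},
    {"x":0,"y":0,"z":2,"twist":0,"hand":1},
    {"x":0,"y":0,"z":3,"twist":0,"hand":1},
    {"x":0,"y":0,"z":3,"twist":0,"hand":1},
    {"x":0,"y":0,"z":3,"twist":0,"hand":1}
  ]
}}

```text
t: 25.65
tcp_pos: [0.4699, -0.1626, 0.1304]
ee_rot: [0.699, 0.715, -0.002, 0.004]
contact_force: [-6.6, -4.8, 19.2]
opening: 0.0005
```

Emit:
{"op": "jog_arm", "data": {
  "plan": [
    {"x":0,"y":0,"z":0,"twist":0,"hand":1},
    {"x":0,"y":0,"z":0,"twist":0,"hand":1},
    {"x":0,"y":0,"z":0,"twist":0,"hand":1},
    {"x":0,"y":0,"z":0,"twist":0,"hand":1},
    {"x":0,"y":0,"z":0,"twist":0,"hand":1}
  ]
}}

```text
t: 26.15
tcp_pos: [0.4699, -0.1626, 0.1303]
ee_rot: [0.699, 0.715, -0.002, 0.004]
contact_force: [-6.8, -5.6, 19.1]
opening: 0.0005
```

```bash
python3 - <<'E'
from h import *
go(.47,-.1626,.13,181.5,'hold')
t=eyes.capture('top'); s=eyes.capture('side'); P={}
for n,im in(('top',t),('side',s)):
    h=cv2.cvtColor(im,cv2.COLOR_BGR2HSV); m=cv2.inRange(h,(22,120,120),(35,255,255)); k,_,st,c=cv2.connectedComponentsWithStats(m)
    P[n]=[c[i] for i in range(1,k) if st[i][4]>8 and 278<c[i][0]<300][0]
print('spot',two(P['side'],P['top']))
h=cv2.cvtColor(t,cv2.COLOR_BGR2HSV);m=cv2.inRange(h,(0,140,70),(7,255,255))
m[:180]=0;m[215:]=0;m[:,:270]=0;m[:,345:]=0; x,y,w,hh=cv2.boundingRect(m); print('plate bbox',x,x+w,y,y+hh)
cv2.imwrite('pics/m.png',np.hstack([cv2.resize(s[140:280,255:355],None,fx=4,fy=4),cv2.resize(t[130:270,275:375],None,fx=4,fy=4)]))
E
```

```text
hold shift [-0.   0.   0.3] twist -0.2 | tool y now 1.3 tcp [ 0.4699 -0.1626  0.1303] q6 -0.59 t 26.15 F [-6.8 -5.6 19.1] op 0.0005
spot (array([0.46124621, 0.13690746, 0.08876588]), np.float64(0.0013183172736750289))
plate bbox 284 329 187 208
```

View pics/m.png

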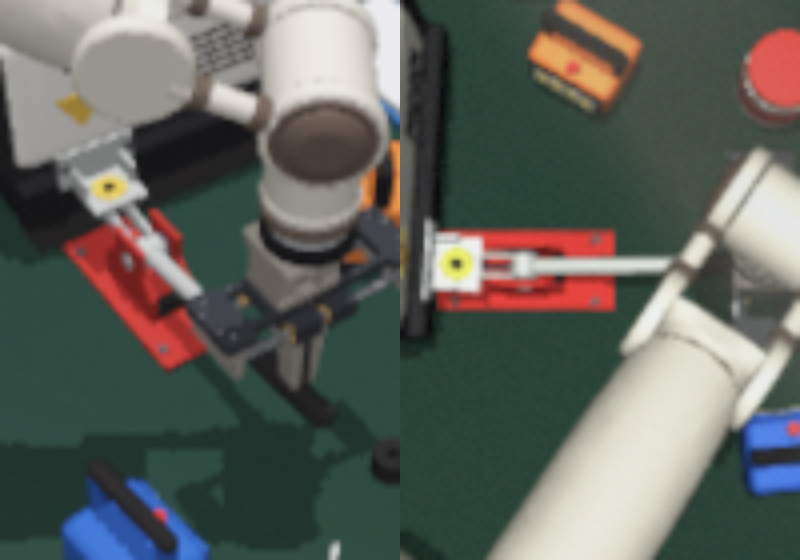

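```bash
python3 -c "
from station import manip
print(manip.finish_job())"
```

```text
the job is handed in; nothing more can be done
None
```

The job is done and handed in at about 26 s of the 72 s limit; `finish_job` gave no verdict.

- **Lamp:** I lifted the orange lamp off its stand and set it down about 0.26 m from the lift point. It stands upright with the lens facing the point, and I let go of it.
- **Jack:** I gripped it by the cheek plates, carried it about 3 mm above the bench and set it down with the saddle within about 3 mm of the lift point, worked out from the jack's measured pose.
- **Trial stroke:** I pressed the handle with closed fingertips at about 12 N, and the bracket rose about 8 mm. With the handle fully up again, the yellow spot was back at its original pixels and the jack had not moved.
- **Final press:** The handle is held at its bottom stop with about 19 N downward. The bracket is about 21 mm up, so the scanner is tipped about 0.05 rad. The jack's base plate was in the same place as before the press, and the force was steady over the last 0.5 s.

No check failed. The one oddity was a sideways force of about 7 N (world x) and 5 to 6 N along the handle at the fingertips; it was steady, so I left it.

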